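Square the housing into the fence and hold its cover over the tapped holes

ROBOT

A 6-joint arm with a two-finger parallel gripper is mounted at the origin on the work surface. World frame = base frame: x ahead of the robot, y to its left, z up, the work surface at z = 0. Lengths are in m, angles in rad, forces in N, time in s.
With the tool pointing down it reaches from about 0.375 to 0.75 m from the base axis. Payload 9 kg.
Tool frame: the origin (TCP) lies at the very end of the fingers, on their centre line; the grasp point (between the pads) lies 19 mm behind it; z points along the fingers, y is the direction in which the jaws open and shut (so a half turn about z gives the same grasp; the last joint's range is limited). The gripper opens to 85 mm and grips with 20 to 120 N. Pads are 22 mm wide; open, the fingers measure 114 mm over their backs; the gripper's body (76 mm by 85 mm) begins 54 mm behind the grasp point. The pads swing forward as they close: fully open they stand 13 mm farther back than shut.
Start: joints at [0.954, 0.104, 0.097, 1.564, 0, 1.353], TCP at [0.233, 0.553, 0.231] pointing down, gripper open.
Joint ranges: [-2.99, 2.99], [-0.84, 1.86], [-1.1, 1.16], [-1.84, 2.11], [-1.51, 1.56], [-3.14, 3.14]. Speed limits (rad/s): [2.22, 2.22, 2.57, 3.14, 3.14, 3.14].

INTERFACE

Orientations are given as a unit quaternion [x, y, z, w].
In Python, from station import ctrl, imaging gives the robot as it stands.
- The arm moves only by the tool drive_tool, never from a script. Its argument "deltas" is a list of rows, each a list of 3 entries, a list of its own where there are three numbers: the shift along the tool's x, y, z in mm, then the turn about the tool's z in degrees, then the opening, from 0 (shut) to 1 (fully open). A call has 1 to 10 rows; each row shifts and turns the commanded pose from where the row before left it, along the tool's axes as they then stand; what a row does not reach is not made up. A row lasts 1/8 s, in which the tool goes at most 62.5 mm and 10.7 degrees, less where a joint would pass 70% of its speed; a pose out of reach is approached as far as the arm can. A call is refused whole if a number of a shift passes 62.5 or a number of a turn 10.7, either way. A call with a gripper value outside its range is refused whole. The fingers move at their own pace and stop on an object; the grip force is fixed at half the most. Time passes only in rows, so rows that do not move let the fingers close. It gives the time, the measured TCP pose, the force and the opening at its end, in the units of the state.
- ctrl.sense(): the state, without advancing time (a new reading comes with each control period).
- imaging.get_image(name): name is "scene" or "side" or "wrist"; returns a dict with "img" (420x560x3 uint8, red, green, blue), "range_z" (420x560 float32, m along the optical axis (not along the pixel's ray), 0 where there is no reading), "mtx" (3x3 intrinsics, pixels), "k1" (the pictures are not rectified: a ray, as slopes to the right and down, at radius r is drawn at 1 + k1 r^2 times it, then the intrinsics apply), "R" (3x3) and "t" (3): a world point X has camera coordinates R X + t. Camera axes: x right, y down, z forward; pixel columns grow to the right and rows downward; lengths in m; the calibration is good to about 2 mm. A picture is of the moment at which its call begins.
- ctrl.job_done(): hands the job in, once; it reports no verdict.
The state is a dict: "time": time; "qpos": joint angles; "qd": joint speeds; "joint_torque": joint torques, N m; "tool_pos": TCP position; "tool_rot": TCP orientation; "ft_force": force on the tool from outside, world axes, zero at the start; "moment": the same for the moment, N m; "gripper_width": finger opening in m.
Only numpy, scipy, OpenCV 4.12 (cv2) and the standard library are available. Lean on these libraries where they do the work, as an engineer would, in place of code of your own. Each camera call takes 0.05 s, during which the arm holds its last target.

TASK

First push the grey housing on the plywood board square and flush into the corner of the two fence bars. Then pick up the aluminium cover plate by its rib and hold it level, hovering about 10 mm above the housing without touching it, with its three holes in line over the three tapped holes so that screws could be started; finish while still holding it there, do not set it down or let go. The housing must stay home in the corner, and the screwdriver, can and offcut are to be left where they lie.

Things in the scene. Friction and masses are not known exactly. Their poses are not given: they have to be found in the camera images.
- fixture: Plywood board 240 x 260 x 15 mm fixed to the bench, with two aluminium fence bars, 20 mm wide, 20 mm tall above the board, making an inside corner. Origin: centre of its underside, on the bench; x to the far bar (inner face x = +85 mm, y -120 to +120), y to the side bar (inner face y = +100 mm, x -105 to +85). The -x and -y sides are open. Turned up to 0.2 rad from the world axes.
- fence_corner (a point): The inside corner of the two fence bars, on the board's top (15 mm above the bench). Axes as the fixture's.
- housing: Grey cast box 90 (x) x 120 (y) x 36 mm, 0.4 to 0.63 kg, loose on the board (slides at 3 to 8 N). Pocket 40 x 64 mm, 28 mm deep, in its top; three 8 mm tapped holes in the rim. Origin: centre of underside, z up. Starts 20 to 60 mm short of each bar, up to 0.2 rad askew. Home: axes parallel to the fixture's, +x face on the far bar, +y face on the side bar.
- housing_corner (a point): The lower corner of the housing (x = +45, y = +60, z = 0 mm) that belongs in the fence corner.
- housing_hole0 (a point): Mouth of a tapped hole (8 mm) in the housing's top face, 36 mm above its underside, at x = +33, y = +46 mm from the housing's centre.
- housing_hole1 (a point): Mouth of a tapped hole (8 mm) in the housing's top face, 36 mm above its underside, at x = -33, y = +46 mm from the housing's centre.
- housing_hole2 (a point): Mouth of a tapped hole (8 mm) in the housing's top face, 36 mm above its underside, at x = 0, y = -46 mm from the housing's centre.
- cover: Aluminium plate 90 (x) x 120 (y) x 6 mm, 0.2 to 0.35 kg, loose on the bench; three 12 mm through holes in the housing's pattern. On its middle an upright rib 50 mm long (x), 14 mm thick (y), its top 48 mm above the underside: pinch it across y from above. Origin: centre of underside, z up. Lined up, its x and y axes point as the housing's, centre over centre.
- cover_grip (a point): Middle of the cover's rib, 30 mm above the underside: where to pinch it.
- cover_hole0 (a point): Centre of a 12 mm hole at the cover's underside, at x = +33, y = +46 mm from the cover's centre; belongs over housing_hole0.
- cover_hole1 (a point): Centre of a 12 mm hole at the cover's underside, at x = -33, y = +46 mm from the cover's centre; belongs over housing_hole1.
- cover_hole2 (a point): Centre of a 12 mm hole at the cover's underside, at x = 0, y = -46 mm from the cover's centre; belongs over housing_hole2.
- screwdriver: Bystander: screwdriver lying on the bench beyond the work, about 200 mm long. Origin at its middle.
- oil_can: Bystander: steel can, 60 mm across, 60 mm tall, on the right. Origin at its underside.
- offcut: Bystander: aluminium angle offcut 40 x 110 x 33 mm, on the left. Origin at its underside.

How it is judged:
On the way, in this order (a step that is already met when the one before it is completed fails the run):
1. the housing is pushed square and flush into the fence corner, the cover still lying on the bench (horizontal distance between housing_corner and fence_corner below 0.003 m and angle between the x axis of housing and the x axis of fixture, either way round below 0.02 rad and angle between housing's own z axis and vertical below 0.02 rad and z of housing_corner in the frame of fence_corner below 0.003 m and height (world z) of cover below 0.01 m), for 0.2 s.
2. the cover is picked up, the housing staying home (horizontal distance between housing_corner and fence_corner below 0.003 m and angle between the x axis of housing and the x axis of fixture, either way round below 0.02 rad and angle between housing's own z axis and vertical below 0.02 rad and z of housing_corner in the frame of fence_corner below 0.003 m and height (world z) of cover above 0.03 m and contact force between the fingers and cover above 1 N), for 0.2 s.
At the end, for the whole second after the job is handed in: Housing corner within 3 mm of the fence corner, square to 0.02 rad, flat, at rest. Gripper holds the cover still, touching neither housing nor fixture, underside 4 to 20 mm above the housing at each hole, each hole within 2.5 mm sideways of its tapped hole. Bystanders moved under 30 mm (horizontal distance between housing_corner and fence_corner below 0.003 m and angle between the x axis of housing and the x axis of fixture, either way round below 0.02 rad and angle between housing's own z axis and vertical below 0.02 rad and z of housing_corner in the frame of fence_corner below 0.003 m and linear speed of housing below 0.01 m/s and horizontal distance between cover_hole0 and housing_hole0 below 0.0025 m and z of cover_hole0 in the frame of housing between 0.04 and 0.056 m and horizontal distance between cover_hole1 and housing_hole1 below 0.0025 m and z of cover_hole1 in the frame of housing between 0.04 and 0.056 m and horizontal distance between cover_hole2 and housing_hole2 below 0.0025 m and z of cover_hole2 in the frame of housing between 0.04 and 0.056 m and contact force between the fingers and cover above 1 N and contact force between each of cover, the fingers and housing below 0.05 N and contact force between cover and fixture below 0.05 N and linear speed of cover below 0.02 m/s and angular speed of cover below 0.1 rad/s and distance of each of screwdriver, oil_can, offcut from where it was at the start of the episode below 0.03 m); the arm keeps its last pose, push and grip.
It fails at once if the screwdriver is disturbed (moved over 30 mm) (distance of screwdriver from where it was at the start of the episode above 0.03 m).
It fails at once if the oil can is disturbed (moved over 30 mm) (distance of oil_can from where it was at the start of the episode above 0.03 m).
It fails at once if the offcut is disturbed (moved over 30 mm) (distance of offcut from where it was at the start of the episode above 0.03 m).
It also fails if it takes over 72 s, if anything falls off the work surface, if the arm or the gripper's body presses on something with over 40 N, if the wrist force passes 120 N, or if a joint passes its speed limit or range.

## Working session

There is one attempt and no reset: what is moved stays moved. The work goes in short steps, Python scripts to look and compute and a tool call to move; the robot and the scene stay as the last step left them, time stands still between calls to the robot, and variables do not carry over. Pictures are saved under pics/ and viewed, and the job is handed in when it is done.

Besides the shell and the picture viewer there is one more tool, called as a command line: name --argument value ..., lists and objects as JSON in quotes. drive_tool: Moves the arm, as the interface text tells. Its arguments: {"type":"object","properties":{"deltas":{"type":"array"}},"required":["deltas"]}

```bash
mkdir -p pics; ls; cat > h.py <<'E'
import numpy as np, cv2, sys
from station import ctrl, imaging
def snap(n,tag):
    d=imaging.get_image(n); cv2.imwrite(f'pics/{tag}.png',cv2.cvtColor(d['img'],cv2.COLOR_RGB2BGR)); np.savez(f'pics/{tag}.npz',**d); return d
def load(tag): return dict(np.load(f'pics/{tag}.npz'))
def rays(d,uv):
    uv=np.asarray(uv,float).reshape(-1,1,2)
    n=cv2.undistortPoints(uv,d['mtx'],np.array([float(d['k1']),0,0,0,0])).reshape(-1,2)
    return np.c_[n,np.ones(len(n))]@d['R'], -d['R'].T@d['t']
def onplane(d,uv,z):
    r,c=rays(d,uv); s=(z-c[2])/r[:,2]; return c+s[:,None]*r
def proj(d,X):
    X=np.asarray(X,float).reshape(-1,3)
    return cv2.projectPoints(X,cv2.Rodrigues(d['R'])[0],d['t'].astype(float),d['mtx'],np.array([float(d['k1']),0,0,0,0]))[0].reshape(-1,2)
def cloud(d):
    H,W=d['range_z'].shape; v,u=np.mgrid[:H,:W]
    r,c=rays(d,np.c_[u.ravel(),v.ravel()]); 
    return (c+r*d['range_z'].ravel()[:,None]).reshape(H,W,3)
def tri(d1,p1,d2,p2):
    A=[];b=[]
    M=np.zeros((3,3));q=np.zeros(3)
    for d,p in((d1,p1),(d2,p2)):
        r,c=rays(d,[p]); r=r[0]/np.linalg.norm(r[0]); P=np.eye(3)-np.outer(r,r); M+=P;q+=P@c
    return np.linalg.solve(M,q)
E
python3 - <<'E'
from h import *
s=ctrl.sense(); print({k:np.round(v,3) for k,v in s.items()})
for n in('scene','side','wrist'):
    d=snap(n,n+'0'); print(n,d['k1'],np.round(d['mtx'],1).tolist(),np.round(-d['R'].T@d['t'],3),np.round(d['R'],3).tolist())
E
```

```text
pics
{'time': np.float64(0.0), 'qpos': array([ 0.954,  0.105,  0.096,  1.564, -0.   ,  1.353]), 'qd': array([-0.001, -0.001,  0.001, -0.001, -0.   ,  0.   ]), 'joint_torque': array([ 3.0000e-03, -5.5693e+01,  5.0365e+01,  1.7000e-02, -0.0000e+00,
       -0.0000e+00]), 'tool_pos': array([0.233, 0.553, 0.23 ]), 'tool_rot': array([ 0.198,  0.98 , -0.001, -0.   ]), 'ft_force': array([-0.488, -0.238, -0.115]), 'moment': array([-0.052,  0.05 ,  0.035]), 'gripper_width': np.float64(0.085)}
scene 0.017259021624373694 [[397.2, 0.0, 274.2], [0.0, 397.2, 206.1], [0.0, 0.0, 1.0]] [0.953 0.571 1.11 ] [[-0.883, 0.468, 0.013], [0.393, 0.756, -0.523], [-0.255, -0.457, -0.852]]
side 0.05331195658049401 [[467.8, 0.0, 282.0], [0.0, 467.8, 210.0], [0.0, 0.0, 1.0]] [ 0.247 -1.171  0.832] [[0.955, -0.297, 0.025], [-0.138, -0.512, -0.848], [0.265, 0.806, -0.53]]
wrist -0.023558120382956838 [[298.6, 0.0, 280.1], [0.0, 298.6, 205.8], [0.0, 0.0, 1.0]] [0.167 0.58  0.373] [[0.389, 0.921, -0.001], [0.885, -0.373, 0.279], [0.257, -0.109, -0.96]]
```

View pics/scene0.png

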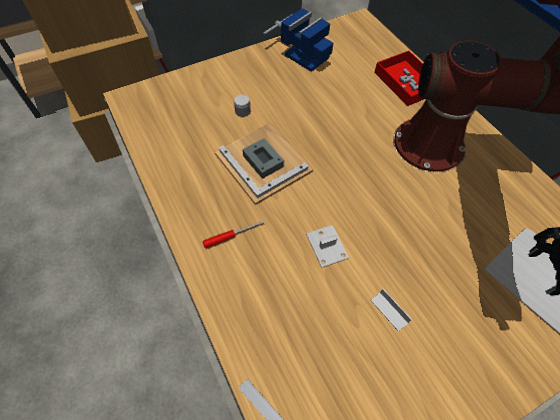

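View pics/side0.png

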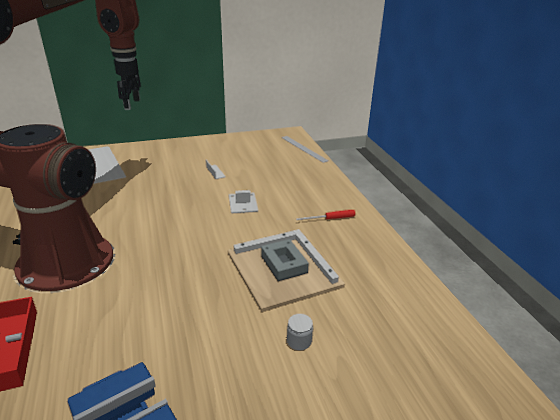

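View pics/wrist0.png

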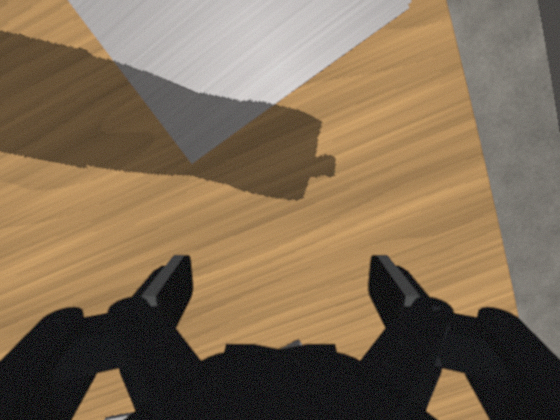

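The scene picture shows the board centred near (263,160), fence corner at (257,193), housing at (263,156), cover at (327,246), screwdriver at (235,235), offcut at (390,310) and can at (242,105). The side view agrees: corner (300,236), housing (285,258), cover (243,202). The wrist camera sees only bench. Next I get coarse positions.

```bash
python3 - <<'E'
from h import *
d=load('scene0'); C=cloud(d)
P={'corner':(257,193),'housing_rim':(252,160),'coverhole':(312,233),'cover':(327,255),'ribtop':(327,238),'sd':(218,240),'sdtip':(263,224),'can':(242,99),'off':(392,310)}
for k,(u,v) in P.items(): print(k,np.round(C[v,u],3), d['range_z'][v,u])
d2=load('side0');C2=cloud(d2)
for k,(u,v) in {'corner':(300,236),'cover':(243,208),'rib':(243,196),'can':(300,322),'sd':(340,214),'off':(217,172)}.items(): print(k,np.round(C2[v,u],3))
im=d['img'][120:280,190:360]; im2=d2['img'][150:320,200:370]
cv2.imwrite('pics/crop0.png',cv2.cvtColor(np.hstack([cv2.resize(im,(400,376),interpolation=cv2.INTER_CUBIC),cv2.resize(im2,(400,376),interpolation=cv2.INTER_CUBIC)]),cv2.COLOR_RGB2BGR))
E
```

```text
corner [ 0.658 -0.075  0.035] 1.2869086
housing_rim [ 0.616 -0.197  0.044] 1.3457882
coverhole [0.564 0.12  0.003] 1.2483215
cover [0.562 0.206 0.002] 1.2106893
ribtop [0.548 0.173 0.046] 1.1923434
sd [0.837 0.016 0.022] 1.2104423
sdtip [ 0.684  0.018 -0.002] 1.269063
can [ 0.528 -0.457  0.061] 1.4723035
off [ 0.487  0.434 -0.   ] 1.1275401
corner [ 0.654 -0.11   0.033]
cover [0.537 0.133 0.004]
rib [0.545 0.166 0.031]
can [ 0.531 -0.46   0.057]
sd [ 0.828 -0.007  0.018]
off [0.502 0.415 0.002]
```

View pics/crop0.png

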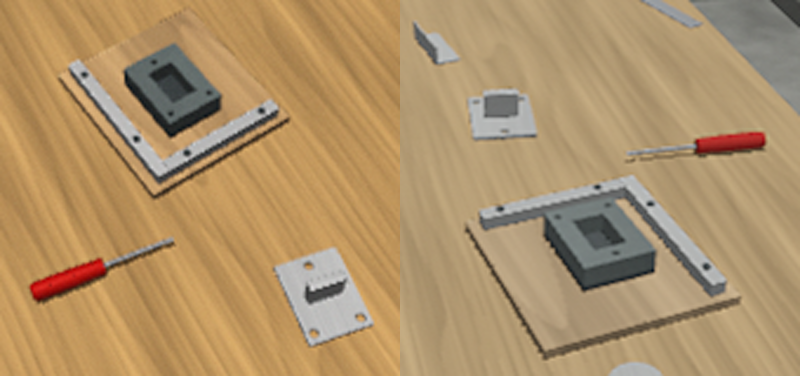

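drive_tool --deltas '[[[-49,-31,-6],0,1],[[-49,-31,-6],0,1],[[-49,-31,-6],0,1],[[-49,-31,-6],0,1],[[-49,-31,-6],0,1],[[-49,-31,-6],0,1],[[-49,-31,-6],0,1],[[-49,-31,-6],0,1],[[0,0,0],-10,1],[[0,0,0],-10,1]]'

```text
time: 1.4
tool_pos: [0.4982, 0.1713, 0.279]
tool_rot: [0.023, 1.0, 0.0, -0.0]
ft_force: [0.6, 0.3, -0.2]
gripper_width: 0.0853
```

drive_tool --deltas '[[[0,0,0],-10,1],[[0,0,0],0,1],[[0,0,0],0,1]]'

```text
time: 1.78
tool_pos: [0.4979, 0.1722, 0.2792]
tool_rot: [-0.06, 0.998, 0.0, -0.0]
ft_force: [-0.5, -0.4, -0.6]
gripper_width: 0.0852
```

```bash
python3 - <<'E'
from h import *
s=ctrl.sense(); print(s['tool_pos'],s['tool_rot'],s['qpos'],s['time']); d=snap('wrist','w1')
E
```

```text
[0.49785998 0.172231   0.27918206] [-6.04835341e-02  9.98169191e-01  4.16881053e-05 -7.82530722e-05] [ 8.44430810e-02 -1.02221025e-01 -2.18653247e-02  1.65130649e+00
  8.70960319e-05 -3.65978708e-02] 1.775
```

View pics/w1.png

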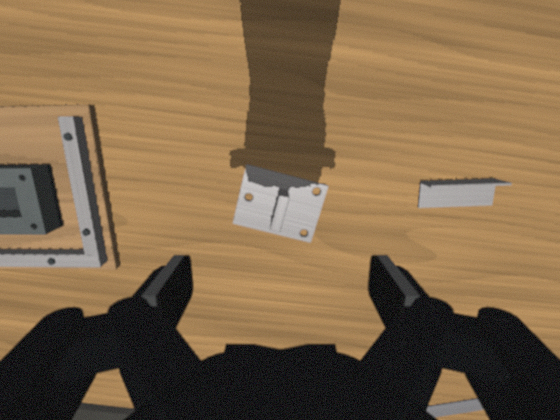

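The wrist view shows the cover with holes at about (248,197), (316,191) and (304,232) and its rib between them. The fence corner is at lower left (105,262) and the offcut at right (460,195). Next I look at the fixture.

drive_tool --deltas '[[[0,-57.5,-8],0,1],[[0,-57.5,-8],0,1],[[0,-57.5,-8],0,1],[[0,-57.5,-8],0,1],[[0,-57.5,-8],0,1],[[0,-57.5,-8],0,1],[[0,0,0],0,1],[[0,0,0],0,1]]'

```text
time: 2.82
tool_pos: [0.5408, -0.17, 0.3271]
tool_rot: [-0.061, 0.998, 0.0, -0.0]
ft_force: [-0.5, 0.5, 1.3]
gripper_width: 0.0857
```

```bash
python3 - <<'E'
from h import *
s=ctrl.sense(); print(s['tool_pos'],s['tool_rot'],s['qpos'],s['time']); d=snap('wrist','w2')
im=load('w2')['img']; cv2.imwrite('pics/w2c.png',cv2.cvtColor(cv2.resize(im[100:310,100:380],(800,600),interpolation=cv2.INTER_CUBIC),cv2.COLOR_RGB2BGR))
E
```

```text
[ 0.54076688 -0.16996361  0.32713019] [-6.14251040e-02  9.98111636e-01  3.19604411e-04 -1.24895750e-04] [-5.35411316e-01  4.95676897e-02  2.16136119e-01  1.73793063e+00
  3.88289091e-04 -6.58339026e-01] 2.825
```

View pics/w2.png

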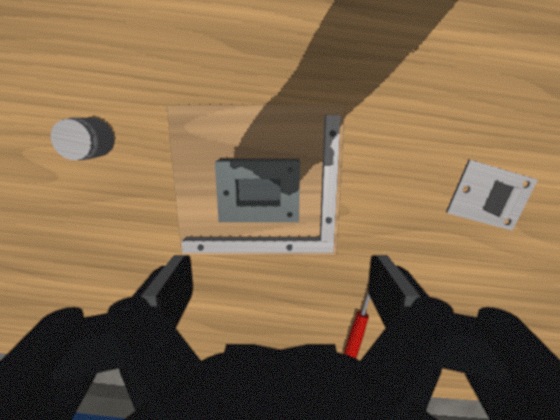

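View pics/w2c.png

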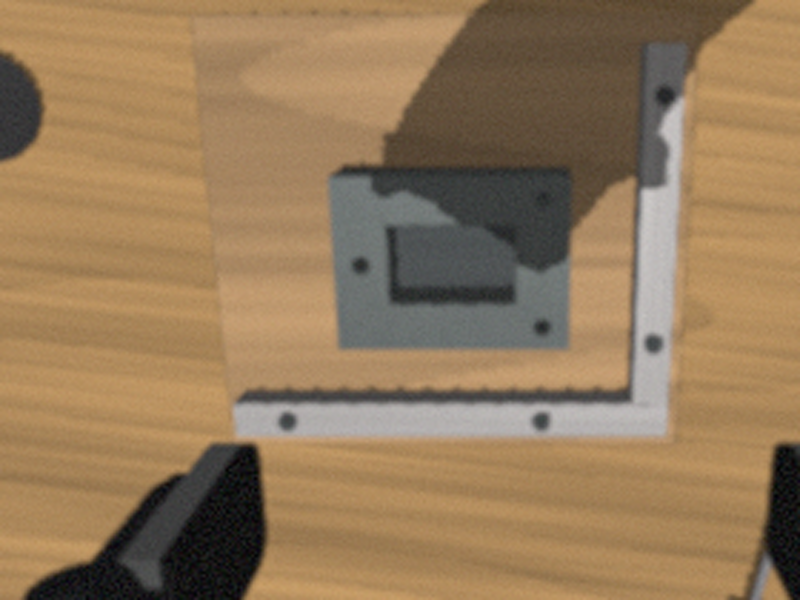

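Fence top inner corner sits at px (321,241). Housing top corners are about (216,161), (300,160), (299,222) and (219,222), with holes at (226,193), (290,215) and (290,169). The cover is at right with rib top near (499,198). I compute the poses now.

```bash
python3 - <<'E'
from h import *
d=load('w2'); d1=load('w1'); sc=load('scene0')
f=lambda p:(100+(p[0]+.5)*.35-.5,100+(p[1]+.5)*.35-.5)
C=cloud(d)
hz=np.median(C[205:218,235:280,2]); print('depth heights: housing',hz,'board',np.median(C[120:150,180:230,2]),'bench',np.median(C[20:80,20:200,2]),'bar',np.median(C[245:248,200:310,2]))
crn=onplane(d,[f((632,402)),f((248,402)),f((643,50))],.035)
print('fence c, far bar pt, side bar pt',crn.round(4).tolist())
ax=crn[0]-crn[1]; print('far bar dir deg',np.degrees(np.arctan2(ax[1],ax[0])), np.linalg.norm(ax))
ay=crn[0]-crn[2]; print('side bar dir deg',np.degrees(np.arctan2(ay[1],ay[0])),np.linalg.norm(ay))
H=onplane(d,[f(p) for p in[(332,174),(570,170),(568,348),(340,348)]],.051); print(H.round(4).tolist(),np.linalg.norm(np.diff(H,axis=0),axis=1))
h=onplane(d,[f(p) for p in[(542,327),(544,199),(361,265)]],.051); print('holes',h.round(4).tolist())
def ang(v):return np.degrees(np.arctan2(v[1],v[0]))
print('hyaw', ang(h[0]-h[1]), ang((h[0]+h[1])/2-h[2])-90, np.linalg.norm(h[0]-h[1]), np.linalg.norm((h[0]+h[1])/2-h[2]))
print('tri corner w1-w2', tri(d1,(92,254),d,f((632,402))))
R=s=ctrl.sense()['tool_rot']; print(s)
E
```

```text
depth heights: housing 0.050262893353346716 board 0.014324547178731162 bench -0.000684845188134775 bar 0.03442022183898408
fence c, far bar pt, side bar pt [[0.6432, -0.0927, 0.035], [0.669, -0.3021, 0.035], [0.4594, -0.1168, 0.035]]
far bar dir deg 97.0105279486758 0.21099110134501303
side bar dir deg 7.486002737743149 0.1854324827255749
[[0.5359, -0.2608, 0.051], [0.5198, -0.1454, 0.051], [0.611, -0.1336, 0.051], [0.6254, -0.251, 0.051]] [0.11647454 0.09195628 0.11825719]
holes [[0.6014, -0.1485, 0.051], [0.5355, -0.1562, 0.051], [0.5799, -0.2433, 0.051]]
hyaw 6.6364569868000824 7.185342707794916 0.06625953194923052 0.09173728828402426
tri corner w1-w2 [ 0.649202   -0.08978991  0.02085554]
[-6.21136289e-02  9.98069055e-01  2.35054992e-04 -5.87191611e-05]
```

Fixture yaw is about 7.1° and the tool is already aligned with it (7.1°). The housing is about 36 mm short of each bar, with nearly the same yaw. I descend behind its -x face with the fingers spread along y.

drive_tool --deltas '[[[23,-16,40],0,0.85],[[23,-16,40],0,0.85],[[0,0,50],0,0.85],[[0,0,50],0,0.85],[[0,0,50],0,0.85],[[0,0,50],0,0.85],[[0,0,25],0,0.85],[[0,0,0],0,0.85],[[0,0,0],0,0.85]]'

```text
time: 4.0
tool_pos: [0.5001, -0.2074, 0.0239]
tool_rot: [-0.063, 0.998, -0.001, 0.001]
ft_force: [-0.2, 0.1, 0.6]
gripper_width: 0.0727
```

```bash
python3 - <<'E'
from h import *
a=snap('scene','s1')['img'][110:220,190:330]; b=snap('side','d1')['img'][190:330,210:370]
print(ctrl.sense()['qpos'])
cv2.imwrite('pics/c1.png',cv2.cvtColor(np.hstack([cv2.resize(a,(400,400),interpolation=cv2.INTER_CUBIC),cv2.resize(b,(400,400),interpolation=cv2.INTER_CUBIC)]),cv2.COLOR_RGB2BGR))
E
```

```text
[-6.35491428e-01 -4.54638063e-03 -3.94454884e-01  1.17794261e+00
  8.76293370e-05 -7.60724068e-01]
```

View pics/c1.png

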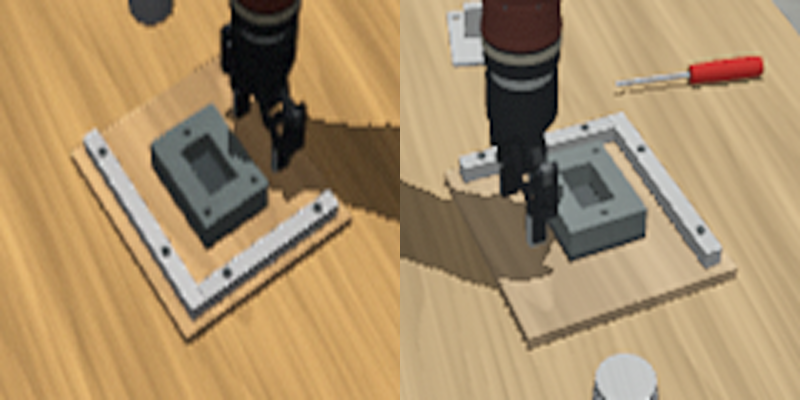

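Fingers stand beside the -x face (left crop near (280,140)), clear of the bars. I push.

drive_tool --deltas '[[[-8,0,0],0,0.85],[[-8,0,0],0,0.85],[[-6,0,0],0,0.85],[[-6,0,0],0,0.85],[[-6,0,0],0,0.85],[[-6,0,0],0,0.85],[[-6,0,0],0,0.85]]'

```text
time: 4.97
tool_pos: [0.5443, -0.2021, 0.0225]
tool_rot: [-0.062, 0.998, -0.0, -0.001]
ft_force: [-8.0, -1.5, 6.3]
gripper_width: 0.0726
```

drive_tool --deltas '[[[-4,0,0],0,0.85],[[-2,0,0],0,0.85],[[0,0,0],0,0.85]]'

```text
time: 5.35
tool_pos: [0.5505, -0.2013, 0.0224]
tool_rot: [-0.062, 0.998, -0.0, -0.001]
ft_force: [-5.1, -1.2, 4.8]
gripper_width: 0.0723
```

drive_tool --deltas '[[[-2,0,0],0,0.85],[[-2,0,0],0,0.85]]'

```text
time: 5.6
tool_pos: [0.5542, -0.2008, 0.0224]
tool_rot: [-0.062, 0.998, -0.0, -0.001]
ft_force: [-7.3, -0.8, 6.0]
gripper_width: 0.0725
```

drive_tool --deltas '[[[-2,0,0],0,0.85]]'

```text
time: 5.72
tool_pos: [0.5562, -0.2006, 0.0224]
tool_rot: [-0.062, 0.998, -0.0, -0.001]
ft_force: [-6.0, -1.7, 5.9]
gripper_width: 0.0727
```

drive_tool --deltas '[[[-1,0,0],0,0.85],[[0,0,0],0,0.85]]'

```text
time: 5.98
tool_pos: [0.5564, -0.2005, 0.0224]
tool_rot: [-0.062, 0.998, -0.0, -0.002]
ft_force: [-11.6, -0.9, 7.9]
gripper_width: 0.0729
```

drive_tool --deltas '[[[-1,0,0],0,0.85],[[0,0,0],0,0.85]]'

```text
time: 6.22
tool_pos: [0.5564, -0.2005, 0.0224]
tool_rot: [-0.062, 0.998, -0.0, -0.003]
ft_force: [-17.0, -2.1, 12.3]
gripper_width: 0.0729
```

drive_tool --deltas '[[[-1,0,0],0,0.85],[[0,0,0],0,0.85]]'

```text
time: 6.48
tool_pos: [0.5565, -0.2005, 0.0224]
tool_rot: [-0.062, 0.998, -0.0, -0.004]
ft_force: [-23.2, -2.7, 16.2]
gripper_width: 0.0727
```

The housing is hard on the far bar: TCP stalled and force is rising. I back off, lift, move round to the -y face and turn 90°.

drive_tool --deltas '[[[9,0,0],0,0.4],[[9,0,0],0,0.4],[[0,0,-50],0,0.4],[[0,0,-50],0,0.4],[[-35,-45,0],0,0.4],[[-34,-45,0],0,0.4],[[0,0,0],10,0.4],[[0,0,0],10,0.4],[[0,0,0],10,0.4],[[0,0,0],10,0.4]]'

```text
time: 7.72
tool_pos: [0.6215, -0.2829, 0.122]
tool_rot: [0.285, 0.958, 0.0, -0.0]
ft_force: [0.7, -0.1, 0.1]
gripper_width: 0.0341
```

drive_tool --deltas '[[[0,0,0],10,0.4],[[0,0,0],10,0.4],[[0,0,0],10,0.4],[[0,0,0],10,0.4],[[0,0,0],10,0.4],[[0,0,0],0,0.4],[[0,0,0],0,0.4]]'

```text
time: 8.6
tool_pos: [0.6215, -0.2829, 0.1222]
tool_rot: [0.66, 0.751, 0.0, -0.0]
ft_force: [-0.3, -0.3, -0.9]
gripper_width: 0.034
```

```bash
python3 - <<'E'
from h import *
s=ctrl.sense(); q=s['tool_rot']; print(s['tool_pos'],q,2*np.degrees(np.arctan2(q[1],q[0])),s['qpos'])
a=snap('scene','s2')['img'][110:220,190:330]; b=snap('wrist','w3')['img']
cv2.imwrite('pics/c2.png',cv2.cvtColor(np.hstack([cv2.resize(a,(400,400),interpolation=cv2.INTER_CUBIC),cv2.resize(b,(400,400))]),cv2.COLOR_RGB2BGR))
E
```

```text
[ 0.62150317 -0.28293113  0.12220588] [ 6.60191803e-01  7.51097047e-01  9.06476271e-05 -2.34141779e-05] 97.37099468807078 [-6.18228511e-01  3.64318071e-01  1.96535242e-01  1.40304147e+00
  1.85144904e-04  8.23919687e-01]
```

View pics/c2.png

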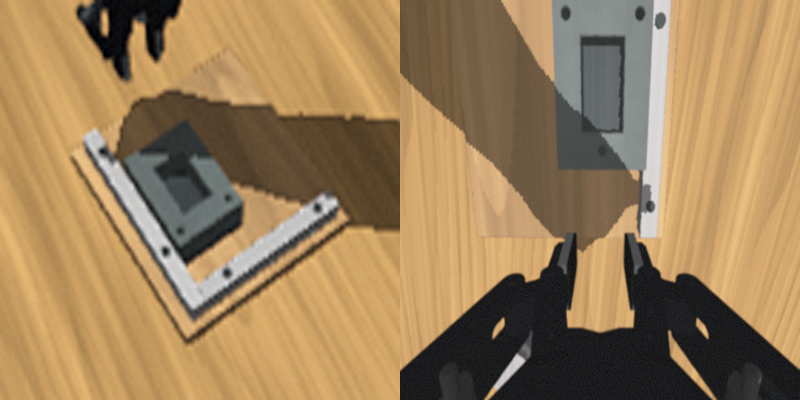

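The housing is flush on the far bar and the fingers are off its -y face. I descend and push along the bar.

drive_tool --deltas '[[[0,0,50],0,0.4],[[0,0,50],0,0.4],[[0,0,0],0,0.4],[[8,0,0],0,0.4],[[8,0,0],0,0.4],[[6,0,0],0,0.4],[[6,0,0],0,0.4],[[6,0,0],0,0.4]]'

```text
time: 9.7
tool_pos: [0.6183, -0.2504, 0.0241]
tool_rot: [0.662, 0.75, -0.0, 0.002]
ft_force: [0.5, -4.9, 3.6]
gripper_width: 0.0342
```

drive_tool --deltas '[[[5,0,0],0,0.4],[[5,0,0],0,0.4],[[5,0,0],0,0.4],[[3,0,0],0,0.4]]'

```text
time: 10.2
tool_pos: [0.6161, -0.2324, 0.0241]
tool_rot: [0.662, 0.75, -0.0, 0.002]
ft_force: [1.1, -5.7, 3.2]
gripper_width: 0.0345
```

drive_tool --deltas '[[[2,0,0],0,0.4]]'

```text
time: 10.32
tool_pos: [0.6159, -0.2305, 0.0241]
tool_rot: [0.662, 0.75, -0.0, 0.002]
ft_force: [0.8, -4.9, 3.9]
gripper_width: 0.0345
```

drive_tool --deltas '[[[2,0,0],0,0.4]]'

```text
time: 10.45
tool_pos: [0.6156, -0.2286, 0.0241]
tool_rot: [0.662, 0.75, -0.0, 0.002]
ft_force: [0.4, -5.8, 2.6]
gripper_width: 0.034
```

drive_tool --deltas '[[[1,0,0],0,0.4],[[1,0,0],0,0.4]]'

```text
time: 10.7
tool_pos: [0.6155, -0.2285, 0.0242]
tool_rot: [0.662, 0.749, -0.001, 0.003]
ft_force: [1.0, -15.3, 0.5]
gripper_width: 0.0337
```

drive_tool --deltas '[[[1,0,0],0,0.4],[[1,0,0],0,0.4]]'

```text
time: 10.95
tool_pos: [0.6155, -0.2284, 0.0246]
tool_rot: [0.663, 0.749, -0.002, 0.004]
ft_force: [0.3, -22.3, -0.2]
gripper_width: 0.0339
```

drive_tool --deltas '[[[1,0,0],0,0.4],[[0,0,0],0,0.4]]'

```text
time: 11.2
tool_pos: [0.6155, -0.2284, 0.025]
tool_rot: [0.663, 0.749, -0.003, 0.005]
ft_force: [0.4, -25.5, -0.3]
gripper_width: 0.0342
```

Hard stop on the side bar too. I back off, rise, turn back and look.

drive_tool --deltas '[[[-9,0,0],0,0.6],[[-9,0,0],0,1],[[0,0,-50],0,1],[[0,0,-50],0,1],[[27,-22,-50],0,1],[[27,-22,-50],0,1],[[27,-23,-50],0,1],[[0,0,-50],-10,1],[[0,0,0],-10,1],[[0,0,0],-10,1]]'

```text
time: 12.45
tool_pos: [0.5398, -0.168, 0.323]
tool_rot: [0.442, 0.897, 0.0, 0.0]
ft_force: [0.2, -0.2, -0.5]
gripper_width: 0.0855
```

drive_tool --deltas '[[[0,0,0],-10,1],[[0,0,0],-10,1],[[0,0,0],-10,1],[[0,0,0],-10,1],[[0,0,0],-10,1],[[0,0,0],-10,1],[[0,0,0],0,1],[[0,0,0],0,1]]'

```text
time: 13.45
tool_pos: [0.5396, -0.1681, 0.3222]
tool_rot: [-0.061, 0.998, 0.0, -0.0]
ft_force: [0.0, -0.8, -1.6]
gripper_width: 0.0851
```

```bash
python3 - <<'E'
from h import *
s=ctrl.sense(); print(s['tool_pos'],s['tool_rot'],s['time']); d=snap('wrist','w4')
im=d['img']; cv2.imwrite('pics/w4c.png',cv2.cvtColor(cv2.resize(im[100:310,100:380],(800,600),interpolation=cv2.INTER_CUBIC),cv2.COLOR_RGB2BGR))
E
```

```text
[ 0.53962129 -0.16810477  0.32222821] [-6.05577962e-02  9.98164671e-01  2.02122273e-04 -4.57265474e-05] 13.45
```

View pics/w4c.png

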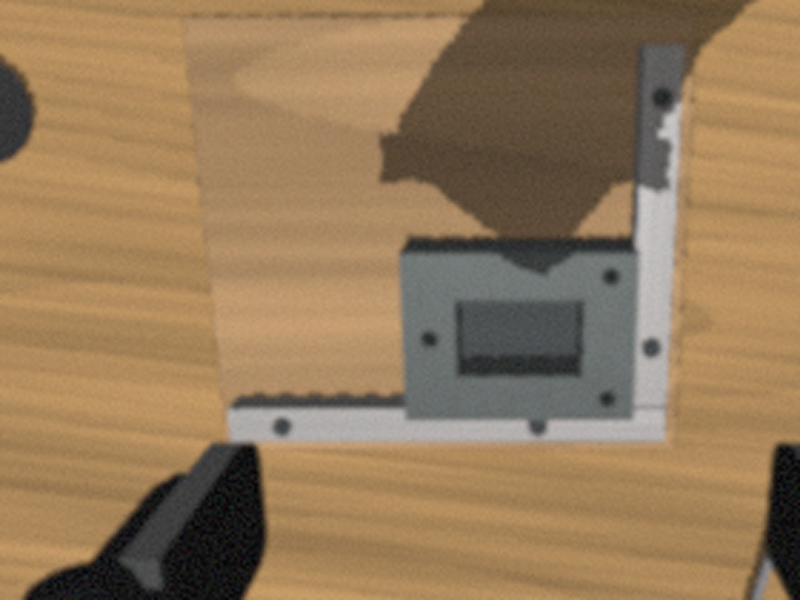

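The housing sits in the corner, with crop holes at (430,339), (611,276) and (606,399). I check numerically.

```bash
cat >> h.py <<'E'
def dark(d,p,r=6):
    g=cv2.cvtColor(d['img'],cv2.COLOR_RGB2GRAY).astype(float); u,v=int(round(p[0])),int(round(p[1])); w=g[v-r:v+r+1,u-r:u+r+1]
    bg=np.median(w); m=np.clip(bg-12-w,0,None)
    n,l,st,_=cv2.connectedComponentsWithStats((m>0).astype(np.uint8)); k=1+np.argmax(st[1:,4]); m=m*(l==k)
    vv,uu=np.mgrid[v-r:v+r+1,u-r:u+r+1]; return (uu*m).sum()/m.sum(),(vv*m).sum()/m.sum()
def ang(v):return np.degrees(np.arctan2(v[1],v[0]))
def f(p,o=(100,100),s=.35): return (o[0]+(p[0]+.5)*s-.5,o[1]+(p[1]+.5)*s-.5)
E
python3 - <<'E'
from h import *
d=load('w4'); 
hp=[dark(d,f(p),5) for p in[(606,399),(611,276),(430,339)]]; print(np.round(hp,2).tolist())
h=onplane(d,hp,.051); print(h.round(4).tolist(),np.linalg.norm(h[0]-h[1]),np.linalg.norm((h[0]+h[1])/2-h[2]))
print('yaw',ang(h[0]-h[1]),ang((h[0]+h[1])/2-h[2])-90)
c=(h[0]+h[1]+2*h[2])/4; print('center',c)
# bars: screws & outer edges
e=onplane(d,[f((235,408)),f((400,408)),f((635,50)),f((632,230)),],.035); print('bar inner',e.round(4).tolist(),ang(e[1]-e[0])-90,ang(e[3]-e[2]))
o=onplane(d,[f((230,440)),f((664,440))],.035); print('outer far edge',ang(o[1]-o[0])-90)
y=np.radians(7.1);ex=np.array([np.cos(y),np.sin(y)]);ey=np.array([-ex[1],ex[0]])
print('far face gap', [(p[:2]-c[:2])@ex-.045 for p in e[:2]],[(p[:2]-c[:2])@ey-.06 for p in e[2:]])
sc=onplane(d,[dark(d,f(p),5) for p in[(282,426),(538,427),(651,347),(662,97)]],.035);print('screws',sc.round(4).tolist(),ang(sc[1]-sc[0])-90,ang(sc[2]-sc[3]))
E
```

```text
[[312.03, 239.19], [313.43, 196.43], [249.82, 218.32]]
[[0.6336, -0.1086, 0.051], [0.5683, -0.1164, 0.051], [0.612, -0.2036, 0.051]] 0.06577210572685865 0.09179053928449601
yaw 6.86913735893472 6.938669730485344
center [ 0.60648576 -0.15805274  0.051     ]
bar inner [[0.6698, -0.3061, 0.035], [0.6589, -0.2167, 0.035], [0.459, -0.1194, 0.035], [0.5466, -0.107, 0.035]] 6.9692364062274805 8.0721777605151
outer far edge 6.9225816346918805
far face gap [np.float64(-0.0004405974399450674), np.float64(-0.00023510895573842366)] [np.float64(-0.0034251367300194707), np.float64(-0.0019233258109618082)]
screws [[0.6776, -0.2803, 0.035], [0.6589, -0.1413, 0.035], [0.6081, -0.0869, 0.035], [0.4794, -0.1028, 0.035]] 7.676384869916177 7.021179787265886
```

The housing is home: bar 7.0° against housing 6.9°, gaps under 1 mm by the screw lines. Now the cover, from w1 and w2.

```bash
python3 - <<'E'
from h import *
d=load('w1'); d4=load('w4')
for n,dd,o in(('w1',d,(220,150)),('w4',d4,(440,145))):
    im=dd['img'][o[1]:o[1]+105,o[0]:o[0]+120]; cv2.imwrite(f'pics/cov_{n}.png',cv2.cvtColor(cv2.resize(im,(600,525),interpolation=cv2.INTER_CUBIC),cv2.COLOR_RGB2BGR))
C=cloud(d); print('plate z',np.median(C[215:225,250:265,2]))
C=cloud(d4); print(np.round(C[170:220:8,485:515:4,2],3))
E
```

```text
plate z 0.005324129565115326
[[ 0.006  0.005  0.006  0.006  0.005  0.002 -0.     0.001]
 [ 0.005  0.006  0.005  0.006  0.007  0.007  0.007  0.005]
 [ 0.007  0.007  0.006  0.012  0.019  0.028  0.035  0.006]
 [ 0.005  0.006  0.012  0.02   0.028  0.035  0.042  0.048]
 [ 0.006  0.01   0.02   0.027  0.034  0.043  0.048  0.048]
 [ 0.012  0.02   0.027  0.034  0.042  0.047  0.047  0.048]
 [ 0.006  0.005  0.007  0.007  0.046  0.047  0.048  0.006]]
```

View pics/cov_w1.png

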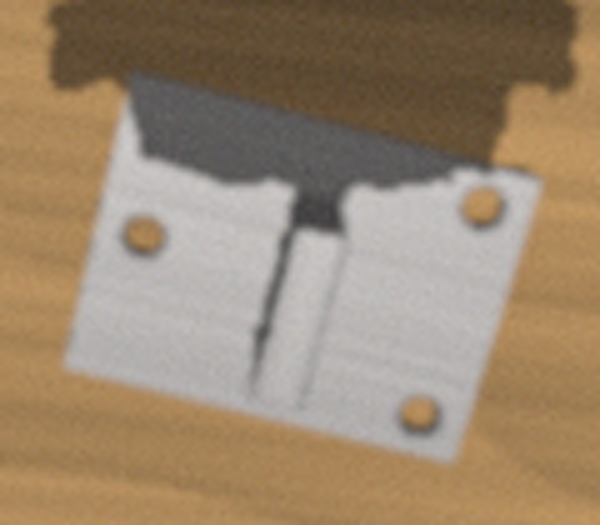

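View pics/cov_w4.png

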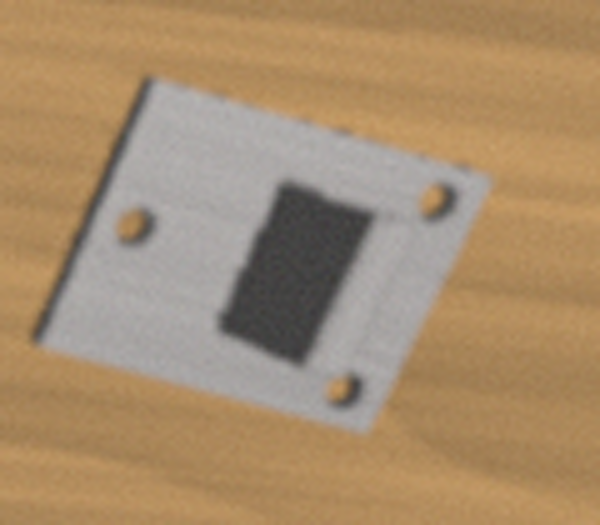

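The plate is clear in both views. In w1 px: hole2 (248.8,197.2), hole1 (316.5,191.4), hole0 (303.6,232.6). In w4 it is seen from the side with the rib shading dark.

```bash
python3 - <<'E'
from h import *
d=load('w1'); d4=load('w4')
a=[f(p,(220,150),.2) for p in[(418,413),(483,207),(144,236)]]; b=[f(p,(440,145),.2) for p in[(345,388),(440,200),(136,226)]]
ca=[f(p,(220,150),.2) for p in[(133,75),(543,180),(452,463),(66,370)]]; cb=[f(p,(440,145),.2) for p in[(150,78),(492,180),(368,432),(38,342)]]
for n,dd,h,c in(('w1',d,a,ca),('w4',d4,b,cb)):
    H=onplane(dd,h,.006); Cc=onplane(dd,c,.006)
    print(n,H.round(4).tolist(),'yaw',ang(H[0]-H[1]),ang((H[0]+H[1])/2-H[2])-90,np.linalg.norm(H[0]-H[1]),np.linalg.norm((H[0]+H[1])/2-H[2]),'ctr',(H[0]+H[1]+2*H[2])/4,'ctr corners',Cc.mean(0), np.linalg.norm(np.diff(Cc,axis=0),axis=1))
for p,q in list(zip(a,b))+list(zip(ca,cb)): print('tri',tri(d,p,d4,q).round(4))
r=[f(p,(220,150),.2) for p in[(254,395),(300,407),(343,235),(293,228)]]; R=onplane(d,r,.048); print('rib top w1',R.round(4).tolist(),R.mean(0), ang(R[1]-R[2]))
print(ctrl.sense()['tool_pos'])
E
```

```text
w1 [[0.5831, 0.2173, 0.006], [0.5186, 0.2268, 0.006], [0.5387, 0.1315, 0.006]] yaw -8.416688277810122 -7.620108934024302 0.06519697946908298 0.09137740482991921 ctr [0.54480003 0.17675728 0.006     ] ctr corners [0.54541597 0.17719257 0.006     ] [0.11938571 0.08994607 0.11842055]
w4 [[0.5836, 0.2169, 0.006], [0.5186, 0.2267, 0.006], [0.539, 0.1309, 0.006]] yaw -8.558697223277756 -7.611653746608184 0.06569691689737538 0.0917400559265599 ctr [0.54503982 0.17635005 0.006     ] ctr corners [0.5452835  0.17577658 0.006     ] [0.12112103 0.08813086 0.12112471]
tri [0.5836 0.2174 0.0053]
tri [0.5186 0.2268 0.0058]
tri [0.539  0.1314 0.0052]
tri [0.4933 0.1239 0.0026]
tri [0.5098 0.2431 0.004 ]
tri [0.5976 0.2296 0.0065]
tri [0.582  0.1119 0.0037]
rib top w1 [[0.5675, 0.1678, 0.048], [0.5694, 0.1803, 0.048], [0.521, 0.1857, 0.048], [0.5207, 0.1727, 0.048]] [0.54462867 0.17662053 0.048     ] -6.315402976320846
[ 0.53960121 -0.16816431  0.32224394]
```

Both views agree: cover centre (0.545, 0.1766), plate top about 6 mm (triangulated 5.3 mm), rib top consistent at 48 mm, yaw about -8°. I go over the rib.

drive_tool --deltas '[[[-8,57,0],0,1],[[-8,57,0],0,1],[[-8,57,0],0,1],[[-8,57,0],0,1],[[-8,57,0],0,1],[[-7,56.5,0],0,1],[[0,0,50],7.5,1],[[0,0,50],7.5,1],[[0,0,50],0,1],[[0,0,50],0,1]]'

```text
time: 14.75
tool_pos: [0.5436, 0.1765, 0.1208]
tool_rot: [0.07, 0.998, 0.0, 0.0]
ft_force: [1.1, 0.8, -0.1]
gripper_width: 0.0854
```

drive_tool --deltas '[[[0,0,0],0,1],[[0,0,0],0,1]]'

```text
time: 15.0
tool_pos: [0.5447, 0.1765, 0.1246]
tool_rot: [0.069, 0.998, 0.0, 0.001]
ft_force: [0.7, 0.8, 0.9]
gripper_width: 0.0852
```

```bash
python3 - <<'E'
from h import *
s=ctrl.sense(); q=s['tool_rot']; print(s['tool_pos'],180+0*1,2*np.degrees(np.arctan2(q[1],q[0])),s['time']); d=snap('wrist','w5')
a=snap('scene','s5')['img'][170:290,260:380]; b=d['img']
cv2.imwrite('pics/c5.png',cv2.cvtColor(np.hstack([cv2.resize(a,(400,400),interpolation=cv2.INTER_CUBIC),cv2.resize(b,(400,400))]),cv2.COLOR_RGB2BGR))
E
```

```text
[0.54468892 0.17649978 0.12458232] 180 172.0977040921368 15.0
```

View pics/w5.png

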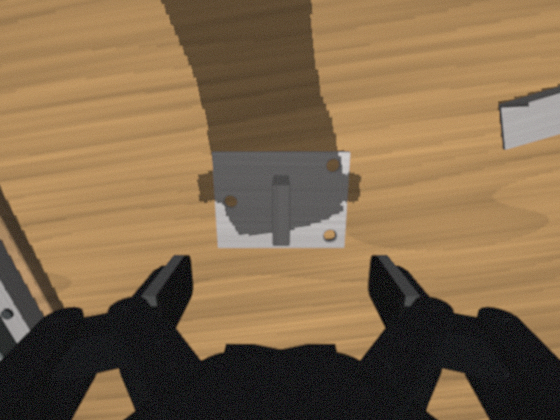

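The rib stands upright in the picture at column 281, centred between the fingers. I descend and pinch.

drive_tool --deltas '[[[0,0,40],0,1],[[0,0,40],0,1],[[0,0,20],0,1],[[0,0,11],0,1],[[0,0,0],0,1],[[0,0,0],0,0],[[0,0,0],0,0],[[0,0,0],0,0],[[0,0,0],0,0],[[0,0,0],0,0]]'

```text
time: 16.35
tool_pos: [0.5441, 0.1765, 0.0117]
tool_rot: [0.068, 0.998, 0.0, 0.0]
ft_force: [-0.5, 1.0, 3.1]
gripper_width: 0.0135
```

drive_tool --deltas '[[[0,0,0],0,0],[[0,0,0],0,0]]'

```text
time: 16.6
tool_pos: [0.5441, 0.1765, 0.0117]
tool_rot: [0.068, 0.998, 0.0, 0.0]
ft_force: [-0.7, 1.0, 6.0]
gripper_width: 0.0132
```

Gripped (13 mm opening). I lift and check.

drive_tool --deltas '[[[0,0,-5],0,0],[[0,0,-15],0,0],[[0,0,-40],0,0],[[0,0,-40],0,0],[[0,0,-40],0,0],[[0,0,-10],-5,0],[[0,0,0],-5,0],[[0,0,0],-5,0],[[0,0,0],0,0],[[0,0,0],0,0]]'

```text
time: 17.85
tool_pos: [0.5437, 0.1764, 0.1616]
tool_rot: [-0.061, 0.998, 0.0, 0.0]
ft_force: [0.3, 0.2, -2.4]
gripper_width: 0.0134
```

```bash
python3 - <<'E'
from h import *
s=ctrl.sense(); q=s['tool_rot']; print(s['tool_pos'],s['tool_rot'],2*np.degrees(np.arctan2(q[1],q[0])),s['time'],s['gripper_width'],s['ft_force']); d=snap('wrist','w6')
b=snap('side','d6')['img'][100:280,170:350]; a=d['img'][130:280,190:370]
cv2.imwrite('pics/c6.png',cv2.cvtColor(np.hstack([cv2.resize(a,(420,350),interpolation=cv2.INTER_CUBIC),cv2.resize(b,(350,350),interpolation=cv2.INTER_CUBIC)]),cv2.COLOR_RGB2BGR))
E
```

```text
[0.54371054 0.17641939 0.16160112] [-6.14215627e-02  9.98111911e-01  3.41545546e-05  5.30025316e-05] 187.04282569093886 17.85 0.013440654788341567 [ 0.3124889   0.1602593  -2.40507508]
```

View pics/c6.png

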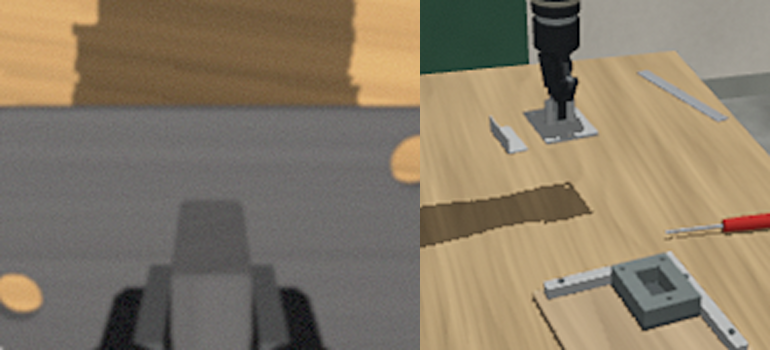

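The cover is held level (side view) and the rib is between the pads. I measure the in-hand pose.

```bash
python3 - <<'E'
from h import *
d=load('w6'); im=d['img']
cv2.imwrite('pics/w6b.png',cv2.cvtColor(cv2.resize(im[150:310,130:430],(800,427),interpolation=cv2.INTER_CUBIC),cv2.COLOR_RGB2BGR))
C=cloud(d); print('plate top z left/right/up',np.median(C[200:235,205:230,2]),np.median(C[215:240,330:350,2]),np.median(C[180:190,250:300,2]))
E
```

```text
plate top z left/right/up 0.15523688661969245 0.155255810695395 0.155206069420457
```

View pics/w6b.png

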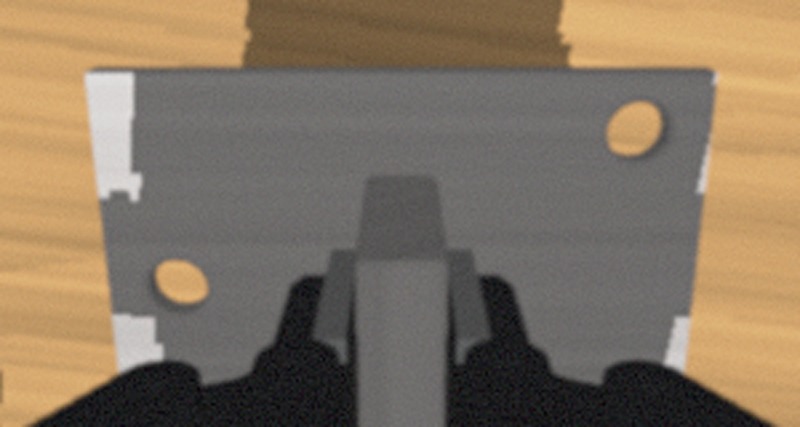

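```bash
python3 - <<'E'
from h import *
d=load('w6'); g=lambda p:f(p,(130,150),.375)
H=onplane(d,[g((636,128)),g((181,284)),g((88,72)),g((714,72))],.1557)
t=np.array([0.54371,0.17642]); a=np.radians(187.04); tx=np.array([np.cos(a),np.sin(a)]);ty=np.array([np.cos(a-np.pi/2),np.sin(a-np.pi/2)])
L=np.c_[(H[:,:2]-t)@tx,(H[:,:2]-t)@ty]*1000
print('tool-frame x,y mm (cover x=-toolx,y=tooly): hole1',L[0],'want 33,46; hole2',L[1],'want 0,-46; edge',L[2:],'want 45,-+60')
v=H[0]-H[1]; print('yaw',ang(v)-ang((-33,92)),'edge',ang(H[3]-H[2])-90, np.linalg.norm(v),np.hypot(33,92)/1000)
c=t+tx*np.mean([L[0,0]-33,L[1,0]])/1000+ty*np.mean([L[0,1]-46,L[1,1]+46])/1000; print('centre',c)
E
```

```text
tool-frame x,y mm (cover x=-toolx,y=tooly): hole1 [32.84645317 45.31311719] want 33,46; hole2 [  0.05080098 -44.763442  ] want 0,-46; edge [[ 43.86177881 -58.95283491]
 [ 43.7675652   59.22625858]] want 45,-+60
yaw 7.313188649778581 edge 6.994323214872324 0.09586105214432065 0.09773944955850733
centre [0.5437273  0.17669906]
```

The cover centre sits on the TCP within about 0.3 mm and its yaw matches the tool's. I carry it over the housing, stopping high first.

drive_tool --deltas '[[[-3,-28.5,0],0,0],[[-3,-48.5,0],0,0],[[-3,-48.5,0],0,0],[[-3,-48.5,0],0,0],[[-3,-48.5,0],0,0],[[-3,-48.5,0],0,0],[[-3,-48.5,0],0,0],[[0,-20,0],0,0],[[0,0,0],0,0],[[0,0,0],0,0]]'

```text
time: 19.2
tool_pos: [0.6067, -0.1567, 0.1613]
tool_rot: [-0.063, 0.998, 0.0, -0.0]
ft_force: [1.0, 0.2, -3.6]
gripper_width: 0.0134
```

drive_tool --deltas '[[[0,0,30],0,0],[[0,0,30],0,0],[[0,0,10],0,0],[[0,0,0],0,0],[[0,0,0],0,0]]'

```text
time: 19.82
tool_pos: [0.6077, -0.1578, 0.0929]
tool_rot: [-0.063, 0.998, -0.0, 0.001]
ft_force: [-0.2, -0.0, -1.6]
gripper_width: 0.0136
```

```bash
python3 - <<'E'
from h import *
s=ctrl.sense(); q=s['tool_rot']; print(s['tool_pos'],s['tool_rot'],2*np.degrees(np.arctan2(q[1],q[0])),s['time'],s['gripper_width'])
a=snap('scene','s7')['img'][120:210,205:325]; b=snap('side','d7')['img'][210:300,220:340]
cv2.imwrite('pics/s7c.png',cv2.cvtColor(cv2.resize(a,(800,600),interpolation=cv2.INTER_CUBIC),cv2.COLOR_RGB2BGR))
cv2.imwrite('pics/d7c.png',cv2.cvtColor(cv2.resize(b,(800,600),interpolation=cv2.INTER_CUBIC),cv2.COLOR_RGB2BGR))
E
```

```text
[ 0.60768228 -0.15783575  0.0929391 ] [-6.25758935e-02  9.98039652e-01 -4.72868228e-04  9.41676732e-04] 187.1753611994784 19.825 0.013646614301302588
```

View pics/s7c.png

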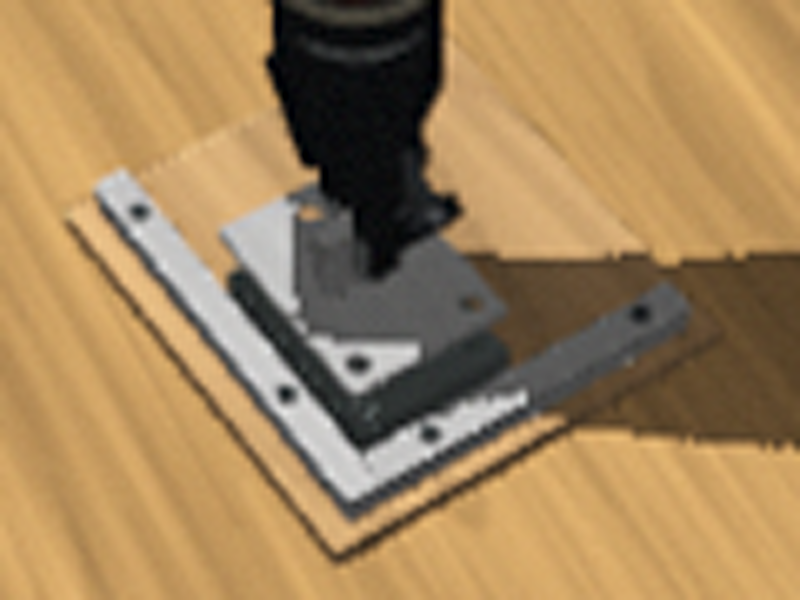

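View pics/d7c.png

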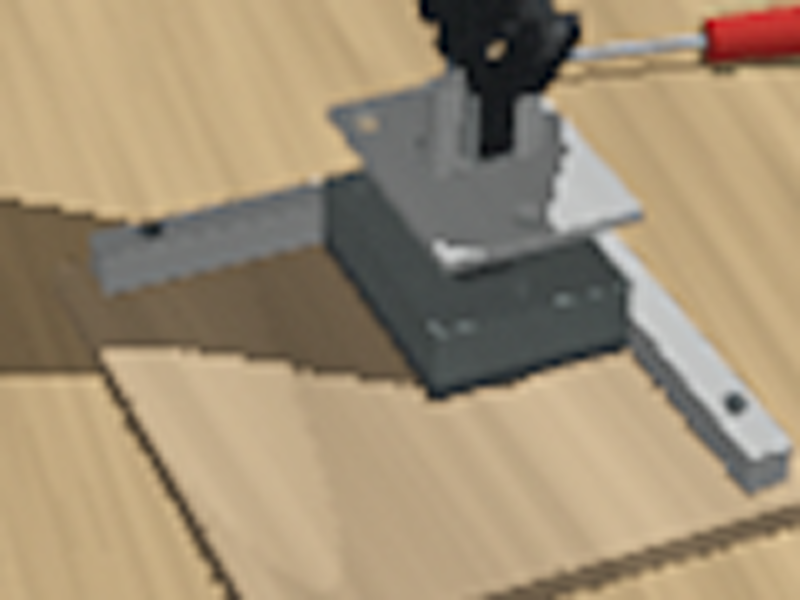

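The plate hovers level about 30 mm above the housing with its edges parallel, and the housing is still home. I lower to the hover height with a small sideways correction.

drive_tool --deltas '[[[1,0,5],0,0],[[0,0,5],0,0],[[0,0,5],0,0],[[0,0,5],0,0],[[0,0,0],0,0],[[0,0,0],0,0]]'

```text
time: 20.68
tool_pos: [0.6059, -0.158, 0.0714]
tool_rot: [-0.062, 0.998, -0.0, 0.0]
ft_force: [-0.2, 0.7, -2.9]
gripper_width: 0.0133
```

```bash
python3 - <<'E'
from h import *
s=ctrl.sense(); q=s['tool_rot']; print(s['tool_pos'],s['tool_rot'],2*np.degrees(np.arctan2(q[1],q[0])),s['time'],s['ft_force'])
from scipy.spatial.transform import Rotation as Ro
print(Ro.from_quat(q).as_matrix().round(4).tolist())
a=snap('scene','s8')['img'][140:200,225:305]; b=snap('side','d8')['img'][215:290,240:340]; snap('wrist','w8')
cv2.imwrite('pics/s8c.png',cv2.cvtColor(cv2.resize(a,(800,600),interpolation=cv2.INTER_CUBIC),cv2.COLOR_RGB2BGR))
cv2.imwrite('pics/d8c.png',cv2.cvtColor(cv2.resize(b,(800,600),interpolation=cv2.INTER_CUBIC),cv2.COLOR_RGB2BGR))
E
```

```text
[ 0.60594316 -0.15795204  0.07140697] [-6.23657437e-02  9.98053359e-01 -2.04889078e-06  8.56716592e-05] 187.15122871232973 20.675 [-0.22847427  0.69726999 -2.94124734]
[[-0.9922, -0.1245, 0.0002], [-0.1245, 0.9922, 0.0], [-0.0002, -0.0, -1.0]]
```

View pics/s8c.png

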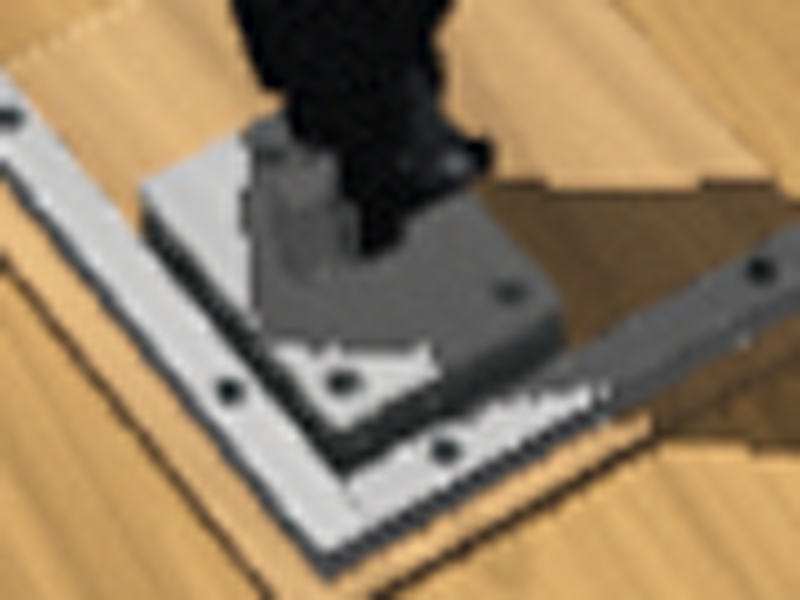

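View pics/d8c.png

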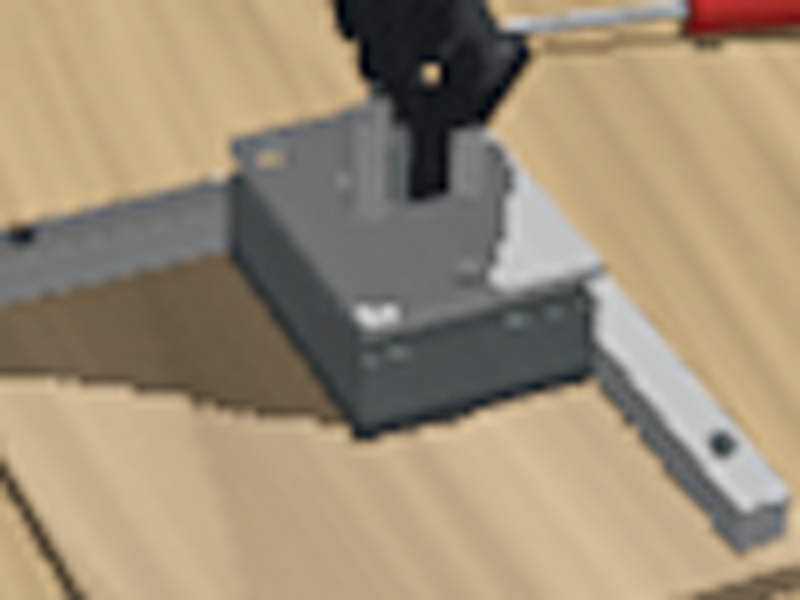

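View pics/w8.png

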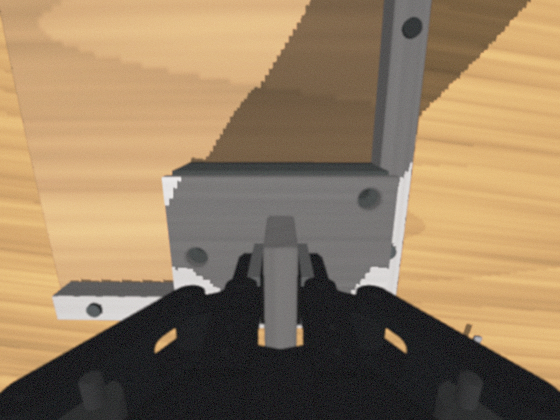

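Scene: holes in the cover look dark (tapped holes/housing beneath), with plate edges parallel to the bars. Side: a thin dark gap under the plate. Wrist: plate edge at row 176, cover holes at (197,257) and (369,198), bar screws at (94,310) and (412,28). I check the offset relative to the bar screws.

```bash
python3 - <<'E'
from h import *
d=load('w8'); im=d['img']
cv2.imwrite('pics/w8b.png',cv2.cvtColor(cv2.resize(im[150:300,150:420],(800,444),interpolation=cv2.INTER_CUBIC),cv2.COLOR_RGB2BGR))
y=np.radians(7.0);ex=np.array([np.cos(y),np.sin(y)]);ey=np.array([-ex[1],ex[0]]); F=lambda P:np.c_[P[:,:2]@ex,P[:,:2]@ey]*1000
d4=load('w4')
s4=F(onplane(d4,[dark(d4,f((282,426)),5),dark(d4,f((662,97)),5)],.035)); h4=F(onplane(d4,[dark(d4,f(p),5) for p in[(606,399),(611,276),(430,339)]],.051)); c4=(h4[0]+h4[1]+2*h4[2])/4
s8=F(onplane(d,[dark(d,(94,310),9),dark(d,(412,28),12)],.035))
print('screws w4',s4,'w8',s8,'diff',s8-s4,'housing ctr w4',c4,'expected screw rel home ctr: far +55, side +70:',s4-c4)
C=cloud(d); print('plate top z',np.median(C[200:240,190:230,2]),np.median(C[210:240,330:350,2]),np.median(C[182:190,200:350,2]),'bar',np.median(C[302:315,110:150,2]),'board',np.median(C[100:200,60:120,2]))
E
```

```text
screws w4 [[ 638.42329733 -360.76810345]
 [ 463.34004354 -160.42648253]] w8 [[ 638.28344561 -360.71687741]
 [ 463.16855405 -160.59912063]] diff [[-0.13985172  0.05122603]
 [-0.1714895  -0.17263809]] housing ctr w4 [ 582.70332192 -230.7866591 ] expected screw rel home ctr: far +55, side +70: [[  55.71997541 -129.98144434]
 [-119.36327838   70.36017657]]
plate top z 0.0651925818832796 0.06521965853446877 0.06517195218912887 bar 0.03453616462685327 board 0.014360855645197027
```

View pics/w8b.png

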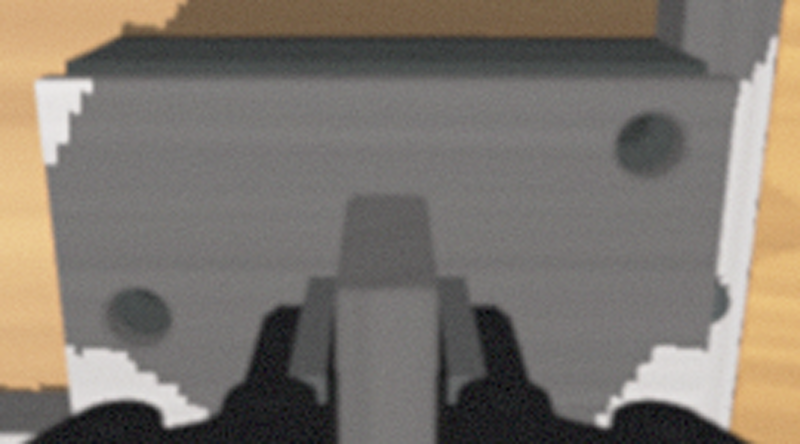

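```bash
python3 - <<'E'
from h import *
d=load('w8'); g=lambda p:f(p,(150,150),.3375)
y=np.radians(7.0);ex=np.array([np.cos(y),np.sin(y)]);ey=np.array([-ex[1],ex[0]]); F=lambda P:np.c_[P[:,:2]@ex,P[:,:2]@ey]*1000
c=np.array([582.70,-230.79])
H=F(onplane(d,[g((650,144)),g((139,315)),g((38,78)),g((738,78))],.0657))-c
print('hole1',H[0],'want -33,46; hole2',H[1],'want 0,-46; edge corners',H[2:],'want -45,-+60')
print('TCP',F(np.array([[0.60594316,-0.15795204,0]]))-c)
S=load('s8');D=load('d8')
gs=lambda p:f(p,(225,140),.1); gd=lambda p:f(p,(240,215),.125)
print('scene cover hole0,hole1',F(onplane(S,[gs((343,382)),gs((511,292))],.0657))-c,'corner+x+y',F(onplane(S,[gs((345,432))],.0657))-c,'corner +x-y',F(onplane(S,[gs((140,190))],.0657))-c,'screws',F(onplane(S,[gs((231,391)),gs((446,452)),gs((761,270))],.035))-c)
print('side corners -x-y,+x-y,-x+y',F(onplane(D,[gd((365,335)),gd((605,268)),gd((233,145))],.0657))-c,'hous bottom -x-y',F(onplane(D,[gd((358,437))],.015))-c,'screws',F(onplane(D,[gd((722,445)),gd((22,236))],.035))-c)
d4=load('w4');print('screw in w4',F(onplane(d4,[dark(d4,f(p),5) for p in[(282,426),(538,427),(651,347),(662,97)]],.035))-c)
E
```

```text
hole1 [-33.10181342  45.79323691] want -33,46; hole2 [ -0.49677162 -45.16998579] want 0,-46; edge corners [[-44.49959056 -59.00197702]
 [-44.71971068  59.82694154]] want -45,-+60
TCP [[-0.52295983  0.1694155 ]]
scene cover hole0,hole1 [[ 34.73177011  47.79926569]
 [-30.71118457  48.80664476]] corner+x+y [[45.10798088 64.46483972]] corner +x-y [[ 46.86352301 -55.32281825]] screws [[  55.64468245   11.27929229]
 [  10.79938898   71.69804673]
 [-119.52132466   70.4122282 ]]
side corners -x-y,+x-y,-x+y [[-47.41647414 -68.23356745]
 [ 44.23629146 -65.68353063]
 [-45.01177152  50.47099381]] hous bottom -x-y [[-44.62299789 -59.81403007]] screws [[  55.42790749 -132.29123615]
 [-119.68622507   67.152478  ]]
screw in w4 [[  55.72329733 -129.97810345]
 [  54.06803543   10.23070251]
 [  10.31679405   70.41145339]
 [-119.35995646   70.36351747]]
```

The wrist measurement puts the holes within about 1 mm. The scene and side corner readings probably mix the plate's top and bottom edges, so I project the expected points to see.

```bash
python3 - <<'E'
from h import *
y=np.radians(7.0);R2=np.array([[np.cos(y),-np.sin(y)],[np.sin(y),np.cos(y)]]); c=np.array([.6065,-.1581]); t=np.array([.6059,-.158])
W=lambda o,p,z:np.r_[o+R2@np.array(p)/1000,z]
for tag,o,s,out in(('s8',(225,140),.1,'sv'),('d8',(240,215),.125,'dv')):
    d=load(tag); im=cv2.imread(f'pics/{tag}c.png')
    def px(X): return ((proj(d,X)-o+.5)/s-.5)
    scr=px([W(c,p,.035) for p in[(55,-130),(55,10),(10,70),(-120,70)]])
    for q in scr: cv2.drawMarker(im,tuple(int(round(v)) for v in q),(0,255,255),0,10,1)
    for z,col in((.0657,(0,0,255)),(.0597,(255,0,255))):
        P=px([W(t,p,z) for p in[(45,60),(-45,60),(-45,-60),(45,-60)]]); cv2.polylines(im,[np.round(P).astype(np.int32)],True,col,1)
    for z in(.051,.015):
        P=px([W(c,p,z) for p in[(45,60),(-45,60),(-45,-60),(45,-60)]]); cv2.polylines(im,[np.round(P).astype(np.int32)],True,(0,255,0),1)
    for p in[(33,46),(-33,46),(0,-46)]: cv2.drawMarker(im,tuple(int(round(v)) for v in px([W(t,p,.0657)])[0]),(0,0,255),0,10,1)
    cv2.imwrite(f'pics/{out}.png',im)
E
```

```text
(no output)
```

View pics/sv.png

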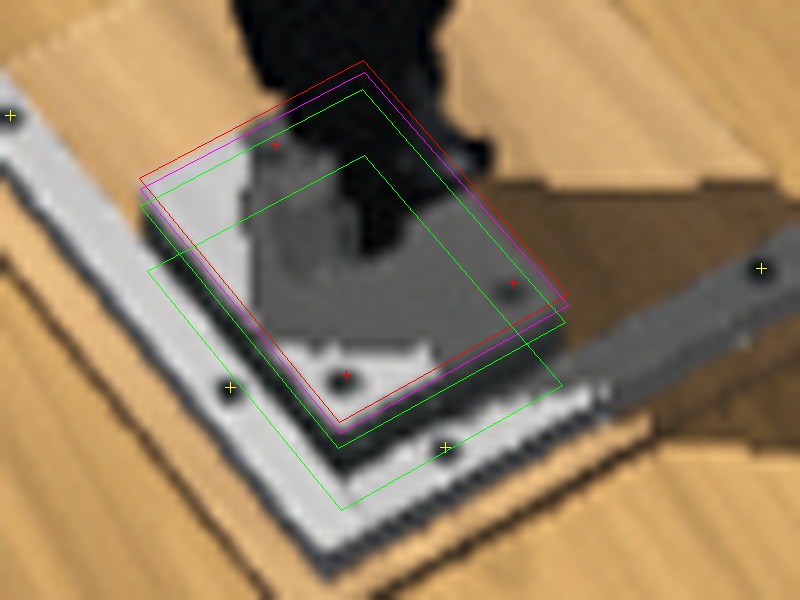

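View pics/dv.png

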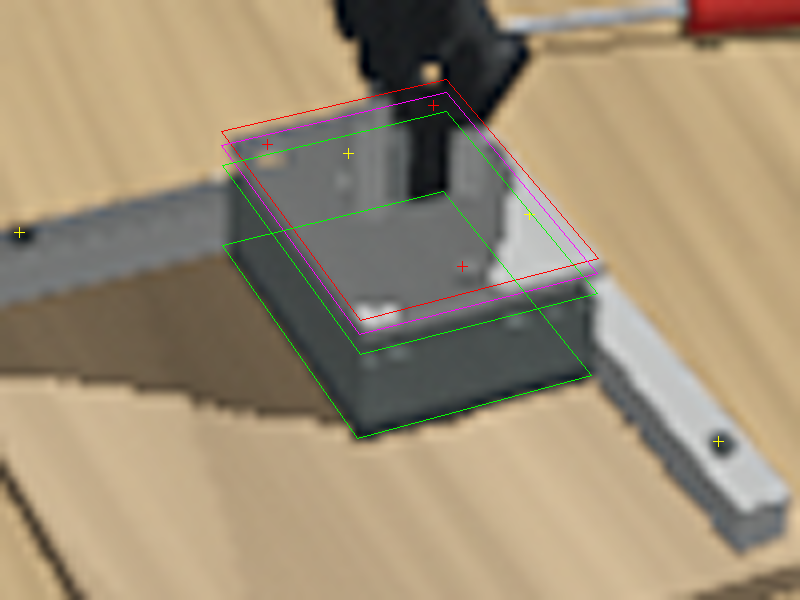

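Net of the bar-screw shift, all cover features lie within about 0.5 px of prediction, except the poorly resolved far corners in the side view. The views hint the plate may be 1–2 mm lower than thought. I raise it 2 mm for margin and do a final check.

drive_tool --deltas '[[[0,0,-2],0,0],[[0,0,0],0,0],[[0,0,0],0,0],[[0,0,0],0,0],[[0,0,0],0,0],[[0,0,0],0,0],[[0,0,0],0,0],[[0,0,0],0,0]]'

```text
time: 21.82
tool_pos: [0.6059, -0.158, 0.0733]
tool_rot: [-0.062, 0.998, 0.0, 0.0]
ft_force: [-0.2, 0.5, -3.0]
gripper_width: 0.0132
```

```bash
python3 - <<'E'
from h import *
s=ctrl.sense(); q=s['tool_rot']; print(s['tool_pos'],2*np.degrees(np.arctan2(q[1],q[0])),s['time'],s['ft_force'],s['gripper_width'],np.abs(s['qd']).max())
d=snap('wrist','w9'); im=d['img']
cv2.imwrite('pics/w9b.png',cv2.cvtColor(cv2.resize(im[150:300,150:420],(800,444),interpolation=cv2.INTER_CUBIC),cv2.COLOR_RGB2BGR))
C=cloud(d);print('plate top z',np.median(C[200:240,190:230,2]),np.median(C[210:240,330:350,2]))
E
```

```text
[ 0.60586149 -0.15795462  0.07331453] 187.14986009191628 21.825 [-0.18157598  0.54085655 -3.00234886] 0.01320583023834574 0.001194470566336468
plate top z 0.06692116774439008 0.06688363044109837
```

View pics/w9b.png

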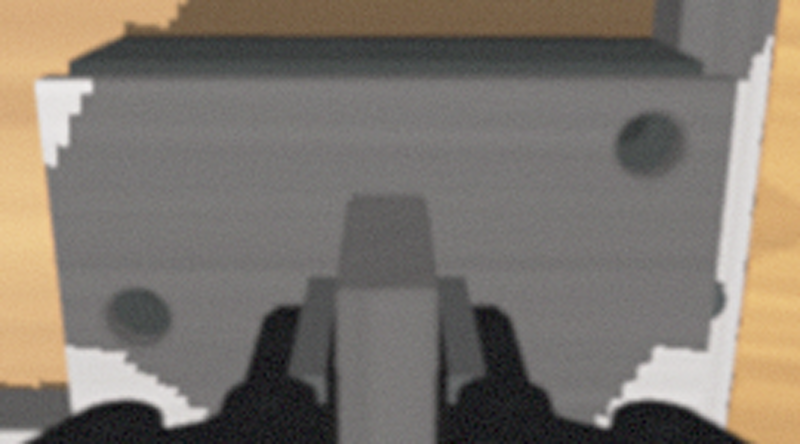

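```bash
python3 - <<'E'
from h import *
d=load('w9'); g=lambda p:f(p,(150,150),.3375)
y=np.radians(7.0);ex=np.array([np.cos(y),np.sin(y)]);ey=np.array([-ex[1],ex[0]]); F=lambda P:np.c_[P[:,:2]@ex,P[:,:2]@ey]*1000
c=np.array([582.70,-230.79])
print('housing lower -x corners',F(onplane(d,[g((125,38)),g((655,38))],.015))-c)
print('cover holes1,2',F(onplane(d,[g((650,144)),g((139,315))],.0675))-c)
E
```

```text
housing lower -x corners [[-44.09296507 -59.02852297]
 [-44.31269033  61.15954465]]
cover holes1,2 [[-33.27638545  45.87548293]
 [ -0.70041541 -45.04327491]]
```

The estimates average about 0.5 mm short in x. I nudge, then hand in.

drive_tool --deltas '[[[-0.5,0.2,0],0,0],[[0,0,0],0,0],[[0,0,0],0,0],[[0,0,0],0,0],[[0,0,0],0,0],[[0,0,0],0,0],[[0,0,0],0,0],[[0,0,0],0,0]]'

```text
time: 22.88
tool_pos: [0.6063, -0.1577, 0.0733]
tool_rot: [-0.062, 0.998, 0.0, -0.0]
ft_force: [-0.8, 0.1, -2.2]
gripper_width: 0.0132
```

```bash
python3 -c "
from h import *
s=ctrl.sense(); print(s['tool_pos'],s['ft_force'],s['gripper_width']); print(ctrl.job_done())"
```

```text
[ 0.6063094  -0.15766114  0.07325384] [-0.78666561  0.07204847 -2.1508547 ] 0.013163810983426777
the job is handed in; nothing more can be done
None
```

I pushed the housing against the far bar and then along it into the side bar, stopping each push once it hit hard. Then I gripped the cover by its rib and carried it over the housing. I handed the job in at about 23 s with the cover still held there; no verdict was reported.

**Housing:** it measured square to the bars (6.9° against 7.0°), with gaps under 1 mm by the bar screws. Direct readings of the side bar's inner edge came out 2–3 mm off; I put that down to the shadow along it. My last camera check after picking up the cover showed it still in the corner.

**Cover:** it is held level, with the gripper steady at 13 mm opening and a nominal 10–11 mm above the housing. From the wrist camera, two holes measured within about 1.2 mm sideways of their tapped holes; the third is hidden by the gripper. I then nudged it about 0.5 mm and took no picture after that.

**Disagreements:** the scene and side cameras suggest the plate may sit 1–2 mm lower than nominal, so I had raised it 2 mm for margin. Sideways estimates from different views differ by up to about 1.5 mm. Two far plate corners in the side view fit less well than that, but they were poorly resolved.

**Bystanders:** I did not touch the screwdriver, can or offcut. I did not measure their positions again at the end.

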